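# Load a tin into the sloping can rack

## Task

Load the tin that lies on the table into the empty lane of the sloping can rack: with the fingertips, push it slowly up the lane until it meets the stop at the top and the spring tongue has popped up behind it, without ever letting it run away or roll back down. Only push it, never pick it up, and leave the tin already in the other lane and the things standing round about where they are.

Things in the scene. Friction and masses are not known exactly. Their poses are not given: they have to be found in the camera images.
- tin: the loose food tin, full, about 0.42 kg: steel cylinder with a paper band, 108 mm long, 73 mm across its end rims (71 mm between them), lying on its side on the table with its centre 55 to 80 mm in front of the empty lane's mouth, its length across the lane. Origin at its centre; y is its long axis; x and z turn as it rolls. Once knocked it keeps rolling
- lane_ramp: the empty lane: fixed white sheet tray rising away from the robot at 0.14 rad, 120 mm wide inside, side walls 22 mm high, splayed at the mouth. Origin: middle of its front edge, at table level; x runs up the floor, y to the left, z square to the floor. Stop plate, 49 mm high, at x = 176.5 mm: a tin against it has its centre at x = 140, z = 36.5 mm. Left or right lane varies
- lane_seat (a point): point in the empty lane where the tin's centre is when it touches the stop (36.5 mm above the sloping floor)
- lane_tongue (a joint): spring tongue of the empty lane: steel strip 16 mm wide on its middle line, hinged at x = 30 mm of the lane frame, free end at x = 107 mm, 15 mm above the floor when up. 0 = up, 0.21 rad = pressed flat. The tin's weight presses it down; it springs up behind the tin once that is within about 3 mm of the stop and then keeps it from rolling back
- full_lane_ramp: the other lane of the same rack, alike and 150 mm to one side of the empty one, already loaded; frame as for the empty lane
- loaded_tin: a tin of the same kind, already lying in the other lane between stop and tongue; origin at its centre. Not to be moved
- salt_shaker: bystander: salt shaker, 44 mm across, 90 mm tall, standing on the table to the right of the rack; origin at the centre of its underside
- spice_jar: bystander: glass spice jar with a screw cap, 45 mm across, 106 mm tall, standing on the table to the right of the rack; origin at the centre of its underside
- pear: bystander: a pear standing on the table to the left of the rack, 68 mm across, 101 mm tall with its stalk; origin at the centre of its underside
Things that resemble listed ones, but are neither listed nor needed, are in the scene too. Leave any orange look-alike of the tin alone.

How it is judged:
By the outcome, as a careful person would: the job done as asked, in the order asked, and still so for the second after the job is handed in, with the robot touching nothing.
It also fails if it takes over 42 s, if anything falls off the work surface, if the arm or the gripper's body presses on something with over 40 N, if the wrist force passes 120 N, or if a joint passes its speed limit or range.

## Robot

A 6-joint arm with a two-finger parallel gripper is mounted at the origin on a cart in front of the work surface, level with it; the furniture and walls round the work are solid. World frame = base frame: x ahead of the robot, y to its left, z up, the work surface at z = 0. Lengths are in m, angles in rad, forces in N, time in s.
With the tool pointing down it reaches from about 0.35 to 0.775 m from the base axis. Payload 7.3 kg.
Tool frame: the origin (TCP) lies on the centre line of the jaws, within the pads' length; the fingertips stand 19 mm ahead of it and the grasp point (between the pads) is the TCP (r.nose_length is the distance from the TCP to the fingertips, in m); z points along the fingers, y is the line along which they close (so a half turn about z gives the same grasp; the last joint's range is limited). The gripper opens to 92 mm and grips with 3 to 60 N. Pads are 19 mm wide; open, the fingers measure 130 mm over their backs; the gripper's body (75 mm by 190 mm) begins 47 mm behind the grasp point.
Start: joints at [-1.465, 0.342, 1.524, -0, 1.275, -0.146], TCP at [0.131, -0.508, 0.246] pointing down, gripper open.
Joint ranges: [-2.53, 2.53], [-0.77, 2.02], [0.04, 2.7], [-1, 4.14], [0.28, 2.66], [-3.11, 3.11]. Speed limits (rad/s): [2.57, 2.57, 3.14, 3.14, 3.14, 3.14].

## Interface

Orientations are given as a rotation vector (axis times angle).
In Python, from workcell import r, imaging gives the robot as it stands. The module is installed in compiled form; this text tells all that it offers.
- The arm moves only by the tool play_rows, never from a script. Its argument "plan" is a list that holds one entry, the list of rows, each a list of 5 numbers: the finger opening in m, from 0 to 0.0918, then the shift along the world's x, y, z in m, then the turn about the world's z in rad. A call has 1 to 20 rows; each row is the pose to reach, as a shift and turn from the pose commanded when the call began; what a row does not reach only later rows make up. A row lasts 1/12 s, in which the tool goes at most 41.7 mm and 7.16 degrees, less where a joint would pass 70% of its speed; a pose out of reach is approached as far as the arm can. A call with a gripper value outside its range is refused whole. The fingers move at their own pace and stop on an object; "grip_force" is the grip in N (left out, the last holds). Time passes only in rows, so rows that repeat a pose let the fingers close. It gives the time, the measured TCP pose, the force, the opening and the grip force at its end, in the units of the state.
- r.sense(): the state, without advancing time (a new reading comes with each control period).
- imaging.get_image(name): name is "scene" or "top" or "wrist"; returns the picture (480x640x3 uint8, red, green, blue); there is no depth.
- imaging.camera_info(name): a dict with "intrinsics" (3x3 intrinsics, pixels), "R" (3x3) and "t" (3): a world point X has camera coordinates R X + t; the wrist camera has in their place "hand_eye" (4x4, takes a point from camera to tool coordinates, whose origin is the TCP and whose axes are the flange's). Camera axes: x right, y down, z forward; pixel columns grow to the right and rows downward; lengths in m; the calibration is good to about 2 mm. A picture is of the moment at which its call begins: read the wrist's pose just before it. camera_info takes no time and is no camera call.
- r.job_done(): hands the job in; it is judged then, once.
Trained networks look in the newest picture that a camera, given by its name, has taken for a name from the list of things; names that differ only in an ending like _2 or _b are one class to them, and where a whole thing is asked for, a point or a joint stands for the part that bears it (a point fixed in the world has none). Each returns a list of dicts, best first, with "confidence" (0 to 1); they miss things now and then, are a little off and sometimes report something else, mostly with a low value. They report only what shows in the picture. A call takes as long as a camera call. They do not tell look-alikes from the thing itself.
- imaging.trace(label, camera): "mask" (480x640 bool, what is visible of it) and "box" ([left, top, right, bottom] in pixels, round what is visible of it).
The state is a dict: "clock": time; "joint_pos": joint angles; "qd": joint speeds; "joint_efforts": joint torques, N m; "ee_pos": TCP position; "tcp_rot": TCP orientation; "force": force on the tool from outside, world axes, zero at the start; "ft_torque": the same for the moment, N m; "finger_gap": finger opening in m; "grasp_force": force on a finger pad.
Only numpy, scipy, OpenCV 4.12 (cv2) and the standard library are available. Lean on these libraries where they do the work, as an engineer would, in place of code of your own. Each camera call takes 0.05 s, during which the arm holds its last target. There are 200 camera calls.

## Working session

There is one attempt and no reset: what is moved stays moved. The work goes in short steps, Python scripts to look and compute and a tool call to move; the robot and the scene stay as the last step left them, time stands still between calls to the robot, and variables do not carry over. Pictures are saved under pics/ and viewed, at most 10 in all, crops included, and the job is handed in when it is done.

Besides the shell and the picture viewer there is one more tool, called after "Call:" by a JSON object that holds its "api" and its "payload", one argument or row to a line. play_rows: Moves the arm, as the interface text tells. Its arguments: {"type":"object","properties":{"plan":{"type":"array","items":{"type":"array","items":{"type":"array","items":{"type":"number"}}}},"grip_force":{"type":"number"}},"required":["plan"]}

```bash
mkdir -p pics
python3 - <<'E'
from workcell import r, imaging
import cv2, numpy as np
s=r.sense(); print(s['clock'],s['ee_pos'],s['tcp_rot'],s['force'],r.nose_length)
for c in ['scene','top']:
    im=imaging.get_image(c); cv2.imwrite(f'pics/{c}0.png',im[:,:,::-1])
    i=imaging.camera_info(c); print(c,np.round(i['intrinsics'],1).tolist(),np.round(i['R'],4).tolist(),np.round(i['t'],4).tolist())
    for l in ['tin','lane_ramp','loaded_tin','salt_shaker','spice_jar','pear']:
        for d in imaging.trace(l,c): print(l,round(d['confidence'],2),d['box'])
E
```

```text
0.0 [ 0.13078215 -0.50806432  0.24505677] [-3.11523184e+00 -3.94336114e-01  1.40138990e-05] [ 0.59110616 -1.09409293  0.0856282 ] 0.019
scene [[574.7, 0.0, 327.0], [0.0, 574.7, 233.7], [0.0, 0.0, 1.0]] [[-0.9153, -0.4027, -0.0063], [-0.1696, 0.3995, -0.9009], [0.3653, -0.8236, -0.4339]] [0.537, 0.1897, 1.2195]
tin 0.85 [362.1, 237.3, 411.3, 279.2]
tin 0.81 [221.0, 212.1, 272.5, 251.2]
tin 0.69 [365.0, 275.6, 416.2, 331.7]
lane_ramp 0.67 [292.7, 210.7, 377.0, 273.8]
loaded_tin 0.72 [260.6, 231.2, 306.9, 271.3]
salt_shaker 0.93 [420.4, 199.0, 434.7, 234.2]
spice_jar 0.86 [400.9, 185.1, 416.3, 220.8]
spice_jar 0.26 [291.6, 213.6, 377.5, 271.6]
pear 0.91 [312.5, 332.2, 350.8, 379.3]
top [[461.5, 0.0, 315.9], [0.0, 461.5, 246.4], [0.0, 0.0, 1.0]] [[-0.0292, -0.9996, -0.0001], [-0.99, 0.029, -0.1382], [0.1382, -0.004, -0.9904]] [0.0144, 0.6288, 1.0875]
tin 0.86 [313.5, 301.6, 361.3, 341.5]
tin 0.6 [234.7, 337.5, 285.9, 369.1]
tin 0.59 [309.2, 140.8, 359.1, 188.0]
lane_ramp 0.74 [312.0, 215.9, 381.7, 298.3]
lane_ramp 0.25 [438.4, 321.3, 460.5, 341.2]
loaded_tin 0.62 [264.2, 209.2, 313.1, 246.9]
salt_shaker 0.85 [442.0, 321.1, 458.6, 341.0]
spice_jar 0.86 [448.1, 294.5, 483.6, 313.0]
spice_jar 0.35 [153.7, 325.2, 181.6, 354.2]
pear 0.88 [152.8, 324.5, 182.1, 353.3]
```

View pics/scene0.png

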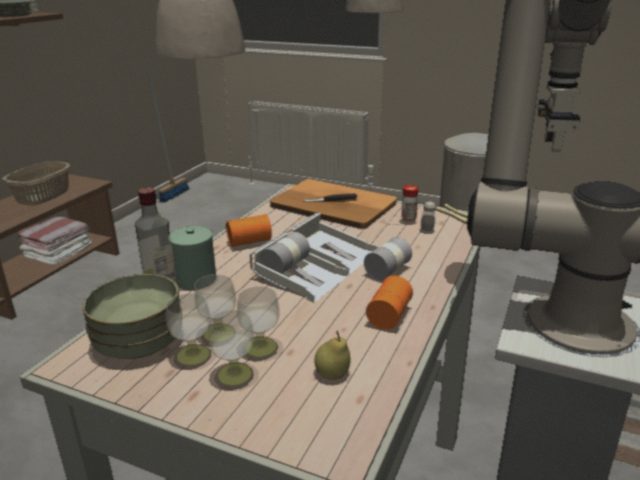

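View pics/top0.png

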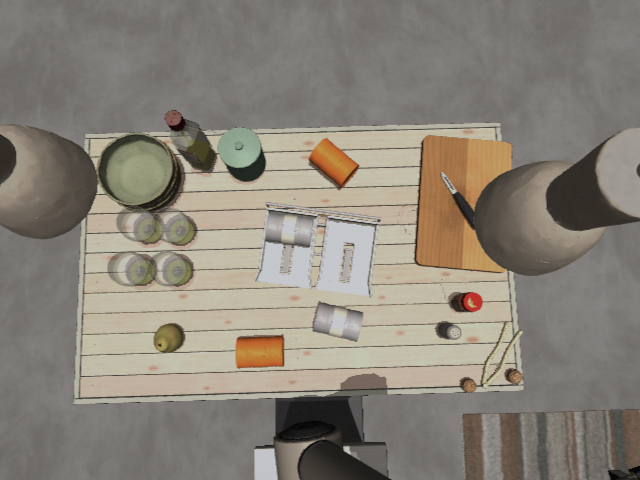

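The grey tin at top (338,321) lies in front of the empty right lane (345,257). The loaded tin is at (289,228). The orange look-alikes at top (260,351) and (333,163) stay alone. The tin meant is the grey one because it has a paper band and lies across the mouth of the lane. I'll confirm it in an enlarged crop.

```bash
cat > h.py <<'E'
import numpy as np, cv2
from scipy.optimize import minimize
from workcell import imaging
CI={c:imaging.camera_info(c) for c in ['scene','top']}
def proj(P,i):
    c=np.asarray(P)@np.array(i['R']).T+np.array(i['t']); p=c@np.array(i['intrinsics']).T
    return p[:,:2]/p[:,2:]
def cyl(x,y,z,yaw,L=.108,R=.0365):
    a=np.linspace(0,2*np.pi,40); ax=np.array([-np.sin(yaw),np.cos(yaw),0]); u=np.array([np.cos(yaw),np.sin(yaw),0])
    ring=R*(np.cos(a)[:,None]*u+np.sin(a)[:,None]*np.array([0,0,1]))
    return np.vstack([ring+s*L/2*ax for s in(-1,1)])+[x,y,z]
def hull_cost(P,m,i,S=4):
    b=cv2.boundingRect(m.astype(np.uint8)); o=np.array([b[0]-15,b[1]-15])
    q=(proj(P,i)-o)*S; h=cv2.convexHull(q.astype(np.float32))
    a=np.zeros(((b[3]+30)*S,(b[2]+30)*S),np.uint8); cv2.fillConvexPoly(a,np.round((h-0.0)*16+8*S).astype(np.int32),1,shift=4)
    mm=np.kron(m[o[1]:o[1]+b[3]+30,o[0]:o[0]+b[2]+30].astype(np.uint8),np.ones((S,S),np.uint8))
    return np.sum(a!=mm)/np.sum(mm)
def fit(masks,x0):
    f=lambda p:sum(hull_cost(cyl(*p),m,i) for m,i in masks)
    return minimize(f,x0,method='Nelder-Mead',options=dict(initial_simplex=np.array([x0]+[np.array(x0)+d for d in np.diag([.02,.02,.015,.15])]),xatol=1e-4,fatol=1e-5))
def ground(px,i,z=0):
    K,R,t=(np.array(i[k]) for k in('intrinsics','R','t')); d=R.T@np.linalg.inv(K)@[*px,1]; o=-R.T@t
    return o+d*(z-o[2])/d[2]
E
python3 - <<'E'
from h import *
M={}
for c in CI:
    im=imaging.get_image(c)
    d=imaging.trace('tin',c)+imaging.trace('loaded_tin',c)
    for k,pt in {'tin':dict(top=(338,321),scene=(387,258)),'loaded':dict(top=(289,228),scene=(283,251))}[ 'tin'] .items() if 0 else []: pass
    for n,pt in [('tin',dict(top=(338,321),scene=(387,258))[c]),('loaded',dict(top=(289,228),scene=(283,251))[c])]:
        for e in d:
            if e['mask'][pt[1],pt[0]]: M.setdefault(n,{})[c]=e['mask']; break
    cr=dict(top=(245,195,145,150),scene=(240,205,180,130))[c]
    x,y,w,h=cr; k=dict(top=4,scene=4)[c]
    cv2.imwrite(f'pics/{c}_crop.png',cv2.resize(im[y:y+h,x:x+w,::-1],None,fx=k,fy=k,interpolation=cv2.INTER_CUBIC))
for n in M:
    g=ground(dict(tin=(338,321),loaded=(289,228))[n],CI['top'],.04)
    x0=[g[0],g[1],.04 if n=='tin' else .056,-.1]
    for cs in (['top','scene'],['top'],['scene']):
        if all(c in M[n] for c in cs):
            o=fit([(M[n][c],CI[c]) for c in cs],x0); print(n,cs,np.round(o.x,4),round(o.fun,3))
E
```

```text
tin ['top', 'scene'] [ 0.4465 -0.0488  0.0408 -0.2594] 0.083
tin ['top'] [ 0.4465 -0.0485  0.0467 -0.2646] 0.035
tin ['scene'] [ 0.4515 -0.0642  0.0314 -0.2361] 0.043
loaded ['top', 'scene'] [ 0.671   0.061   0.0599 -0.1455] 0.176
loaded ['top'] [ 0.6714  0.061   0.0569 -0.1543] 0.033
loaded ['scene'] [ 0.7109 -0.0137  0.0173 -0.2176] 0.073
```

View pics/top_crop.png

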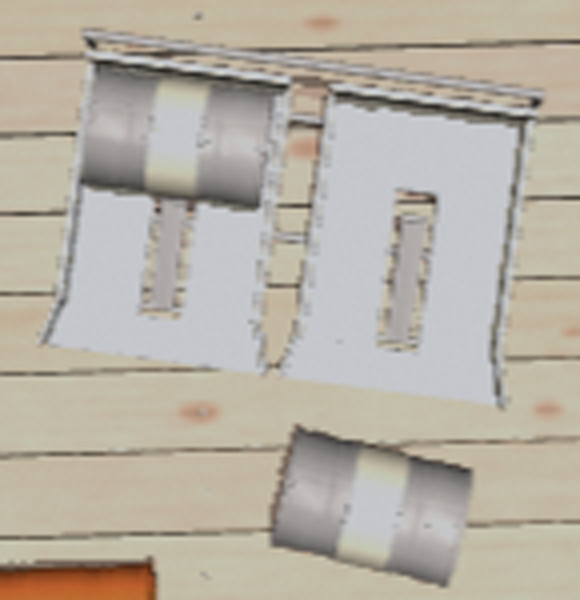

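View pics/scene_crop.png

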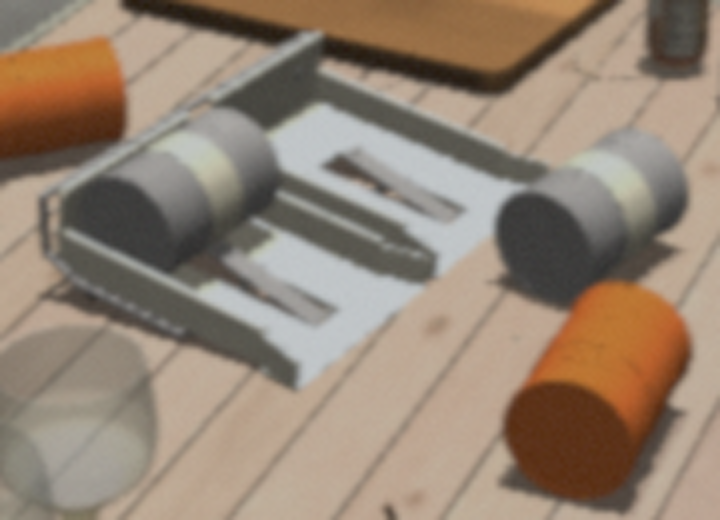

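The crops show the grey banded tin at top (338,321) in front of the empty right lane. Both lanes' front edges run along one line, from about (255.5,281) to (371,297) in the top image. The slot's centre line goes from (349.5,243) to (344,282).

Run:
```python
from h import *
T=CI['top']; S=CI['scene']
c=lambda u,v:(245+u/4-.375,195+v/4-.375)
P={n:ground(c(*p),T,z) for n,p,z in [('fullL',(42,343),.002),('fullR',(265,373),.002),('emL',(280,372),.002),('emR',(503,408),.002),('slotB',(418,193),.016),('slotF',(397,348),.004),('stopL',(85,32),.073),('stopR',(543,93),.073)]}
for n in P: print(n,np.round(P[n],4))
a=lambda p,q: np.arctan2(*(P[q]-P[p])[[1,0]])
print('yaw front',a('emR','fullL')-np.pi/2,'em',a('emR','emL')-np.pi/2,'slot',a('slotF','slotB'),'stop',a('stopR','stopL')-np.pi/2)
# scene: front corners of full lane
s=lambda u,v:(240+u/4-.375,205+v/4-.375)
print('scene fullL',ground(s(300,387),S,.002),'emptyL',ground(s(432,278),S,.002))
```

```text
fullL [0.553  0.1513 0.002 ]
fullR [0.53   0.0116 0.002 ]
emL [0.5304 0.0022 0.002 ]
emR [ 0.5038 -0.1367  0.002 ]
slotB [ 0.6393 -0.0878  0.016 ]
slotF [ 0.5432 -0.0717  0.004 ]
stopL [0.7353 0.114  0.073 ]
stopR [ 0.6897 -0.161   0.073 ]
yaw front -0.16889741849597373 em -0.18886956938784527 slot -0.16599074744322423 stop -0.16444626917861038
scene fullL [0.55233147 0.14722437 0.002     ] emptyL [0.52993371 0.00302191 0.002     ]
```

Call:
{"api": "play_rows", "payload": {
  "plan": [
    [[0.05,0.27,0.21,0,-0.25],[0.05,0.27,0.21,0,-0.25],[0.05,0.27,0.21,0,-0.25],[0.05,0.27,0.21,0,-0.25],[0.05,0.27,0.21,0,-0.25],[0.05,0.27,0.21,0,-0.25],[0.05,0.27,0.21,0,-0.25],[0.05,0.27,0.21,0,-0.25],[0.05,0.27,0.21,0,-0.25],[0.05,0.256,0.475,-0.06,-0.507],[0.05,0.256,0.475,-0.06,-0.507],[0.05,0.256,0.475,-0.06,-0.507],[0.05,0.256,0.475,-0.06,-0.507],[0.05,0.256,0.475,-0.06,-0.507],[0.05,0.256,0.475,-0.06,-0.507],[0.05,0.256,0.475,-0.06,-0.507],[0.05,0.256,0.475,-0.06,-0.507],[0.05,0.256,0.475,-0.06,-0.507]]
  ]
}}

```text
clock: 2.5
ee_pos: [0.3867, -0.0325, 0.1858]
tcp_rot: [3.116, -0.395, 0.0]
force: [-0.1, 0.1, 0.5]
finger_gap: 0.0502
grasp_force: 0.0
```

```bash
cat >> h.py <<'E'
from scipy.spatial.transform import Rotation as Ro
def wrist_info(s):
    i=imaging.camera_info('wrist'); X=np.array(i['hand_eye']); B=np.eye(4)
    B[:3,:3]=Ro.from_rotvec(s['tcp_rot']).as_matrix(); B[:3,3]=s['ee_pos']
    W=np.linalg.inv(B@X); return dict(intrinsics=i['intrinsics'],R=W[:3,:3],t=W[:3,3])
E
python3 - <<'E'
from h import *
from workcell import r
s=r.sense(); print(s['clock'],s['ee_pos'],s['tcp_rot'],s['force'],s['finger_gap'])
i=wrist_info(s); im=imaging.get_image('wrist'); cv2.imwrite('pics/w1.png',im[:,:,::-1])
print('cam at',-i['R'].T@i['t'], proj([[.4465,-.0485,.0365]],i))
for d in imaging.trace('tin','wrist'):
    print(d['confidence'],d['box'])
    o=fit([(d['mask'],i)],[.4465,-.0485,.0365,-.25]); print(np.round(o.x,4),o.fun)
E
```

```text
2.5 [ 0.3867356  -0.03245957  0.18579546] [ 3.11643819e+00 -3.94788327e-01  4.50893517e-05] [-0.13661831  0.10169508  0.51110331] 0.05019259542075592
cam at [ 0.45341855 -0.05101212  0.32539137] [[318.92639814 135.43929373]]
0.88 [234.1, 72.5, 421.6, 189.2]
[ 0.4462 -0.0519  0.0344 -0.2629] 0.028820181362145477
0.85 [1.5, 225.2, 183.5, 314.6]Traceback (most recent call last):
  File "<stdin>", line 8, in <module>
  File "h.py", line 20, in fit
    return minimize(f,x0,method='Nelder-Mead',options=dict(initial_simplex=np.array([x0]+[np.array(x0)+d for d in np.diag([.02,.02,.015,.15])]),xatol=1e-4,fatol=1e-5))
    res = _minimize_neldermead(fun, x0, args, callback, bounds=bounds,
                               **options)
    fsim[k] = func(sim[k])
              ~~~~^^^^^^^^
    fx = function(np.copy(x), *(wrapper_args + args))
  File "h.py", line 19, in <lambda>
    f=lambda p:sum(hull_cost(cyl(*p),m,i) for m,i in masks)
               ~~~^^^^^^^^^^^^^^^^^^^^^^^^^^^^^^^^^^^^^^^^^
  File "h.py", line 19, in <genexpr>
    f=lambda p:sum(hull_cost(cyl(*p),m,i) for m,i in masks)
                   ~~~~~~~~~^^^^^^^^^^^^^
  File "h.py", line 17, in hull_cost
    return np.sum(a!=mm)/np.sum(mm)
                  ^^^^^
ValueError: operands could not be broadcast together with shapes (492,864) (492,0)
```

View pics/w1.png

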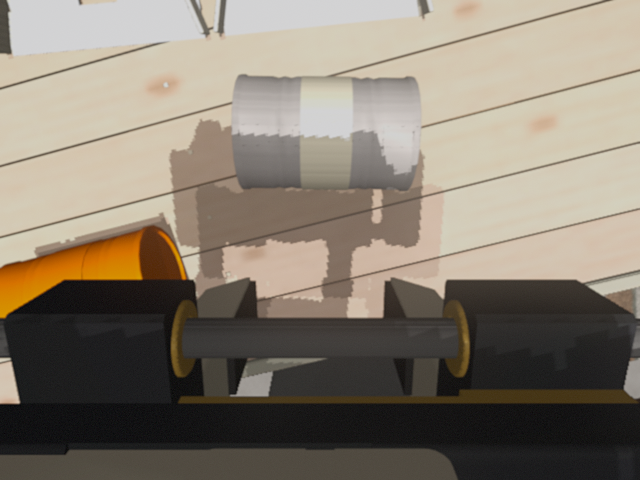

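The wrist view shows the tin square to the jaws at (327,131). The empty lane's mouth corners are at about (218,33) and (427,15), and the orange tin sits left at (100,270), clear of the fingers.

Run:
```python
from h import *
from workcell import r
i=wrist_info(r.sense())
a,b=ground((218,33),i,.002),ground((427,15),i,.002); print(a,b,(a+b)/2, np.arctan2(*(a-b)[[1,0]])-np.pi/2)
print('orange end',ground((185,265),i,.05), ground((165,228),i,.05))
m=(a+b)/2
for mid in (m,np.array([.5171,-.067,0])):
    d=np.array([.4462,-.0515])-mid[:2]; y=-.168; print('tin in lane: along',d@[np.cos(y),np.sin(y)],'lat',d@[-np.sin(y),np.cos(y)])
```

```text
[5.30735019e-01 2.77929071e-04 2.00000000e-03] [ 0.5055809  -0.14190114  0.002     ] [ 0.51815796 -0.0708116   0.002     ] -0.17510662778427166
orange end [0.38783454 0.05850589 0.05      ] [0.41548379 0.06284847 0.05      ]
tin in lane: along -0.07417398426089629 lat 0.007007567335960225
tin in lane: along -0.07249357831760077 lat 0.003426529251281511
```

```bash
cat > path.py <<'E'
import numpy as np
tin=np.array([.4462,-.0515]); mid=np.array([.5175,-.069]); ly=-.17; psi0=-.26; D=.046
def tcp(s):
    # s: tin travel from its start; negative = finger not yet touching
    f=lambda q: psi0+(ly-psi0)*np.clip((q-.04)/.06,0,1)
    c=tin.copy(); n=400
    for q in (np.arange(n)+.5)/n*s: c=c+s/n*np.array([np.cos(f(q)),np.sin(f(q))])
    d=c-mid; h=d@[np.cos(ly),np.sin(ly)]; lat=d@[-np.sin(ly),np.cos(ly)]
    z=max(.0365,.0369+.141*h)+.0085; p=f(s)
    return np.array([*(c-D*np.array([np.cos(p),np.sin(p)])),z,p]),h,lat
if __name__=='__main__':
    cmd=np.array([.3868,-.0331,.1858,-.255]); prev=None
    for s in np.r_[-.016,np.arange(-.006,.216,.015)]:
        t,h,l=tcp(s); print(round(s*1e3),'h %.1f lat %.1f'%(h*1e3,l*1e3),np.round(t-cmd,4))
E
python3 path.py
```

```text
-16 h -89.2 lat 6.6 [-0.0005 -0.0025 -0.1408 -0.005 ]
-6 h -79.2 lat 5.7 [ 0.0091 -0.005  -0.1408 -0.005 ]
9 h -64.3 lat 4.4 [ 0.0236 -0.0089 -0.1408 -0.005 ]
24 h -49.3 lat 3.0 [ 0.0381 -0.0127 -0.1408 -0.005 ]
39 h -34.4 lat 1.7 [ 0.0526 -0.0166 -0.1408 -0.005 ]
54 h -19.4 lat 0.5 [ 0.0669 -0.0213 -0.1408  0.016 ]
69 h -4.5 lat -0.4 [ 0.0813 -0.0256 -0.1408  0.0385]
84 h 10.5 lat -0.9 [ 0.0958 -0.0297 -0.1389  0.061 ]
99 h 25.5 lat -1.1 [ 0.1103 -0.0335 -0.1368  0.0835]
114 h 40.5 lat -1.1 [ 0.1251 -0.0361 -0.1347  0.085 ]
129 h 55.5 lat -1.1 [ 0.1399 -0.0386 -0.1326  0.085 ]
144 h 70.5 lat -1.1 [ 0.1547 -0.0411 -0.1305  0.085 ]
159 h 85.5 lat -1.1 [ 0.1695 -0.0437 -0.1283  0.085 ]
174 h 100.5 lat -1.1 [ 0.1843 -0.0462 -0.1262  0.085 ]
189 h 115.5 lat -1.1 [ 0.199  -0.0488 -0.1241  0.085 ]
204 h 130.5 lat -1.1 [ 0.2138 -0.0513 -0.122   0.085 ]
```

Call:
{"api": "play_rows", "payload": {
  "plan": [
    [[0.05,-0.0005,-0.0025,-0.03,-0.005],[0.05,-0.0005,-0.0025,-0.06,-0.005],[0.05,-0.0005,-0.0025,-0.09,-0.005],[0.05,-0.0005,-0.0025,-0.115,-0.005],[0.05,-0.0005,-0.0025,-0.132,-0.005],[0.05,-0.0005,-0.0025,-0.141,-0.005],[0.05,-0.0005,-0.0025,-0.141,-0.005],[0.05,0.0015,-0.003,-0.141,-0.005],[0.05,0.0035,-0.0035,-0.141,-0.005],[0.05,0.005,-0.004,-0.141,-0.005],[0.05,0.0065,-0.0045,-0.141,-0.005],[0.05,0.008,-0.0048,-0.141,-0.005]]
  ]
}}

```text
clock: 3.6
ee_pos: [0.3955, -0.0385, 0.0453]
tcp_rot: [3.115, -0.408, 0.002]
force: [0.2, 0.8, -0.4]
finger_gap: 0.05
grasp_force: 0.0
```

Call:
{"api": "play_rows", "payload": {
  "plan": [
    [[0.05,0.0014,-0.0004,0,0],[0.05,0.0028,-0.0008,0,0],[0.05,0.0042,-0.0011,0,0],[0.05,0.0056,-0.0015,0,0],[0.05,0.007,-0.0019,0,0],[0.05,0.0084,-0.0023,0,0],[0.05,0.0098,-0.0026,0,0],[0.05,0.0112,-0.003,0,0],[0.05,0.0126,-0.0034,0,0],[0.05,0.014,-0.0037,0,0],[0.05,0.0154,-0.0041,0,0],[0.05,0.0168,-0.0045,0,0]]
  ]
}}

```text
clock: 4.6
ee_pos: [0.4118, -0.0428, 0.0447]
tcp_rot: [3.115, -0.407, -0.0]
force: [-0.6, 0.4, 0.2]
finger_gap: 0.0499
grasp_force: 0.1
```

```bash
cat > look.py <<'E'
import sys
from h import *
from workcell import r
s=r.sense(); i=wrist_info(s); im=imaging.get_image('wrist')
print(round(s['clock'],2),np.round(s['ee_pos'],4),np.round(s['force'],1))
if len(sys.argv)>1: cv2.imwrite('pics/%s.png'%sys.argv[1],im[:,:,::-1])
g=float(sys.argv[2]) if len(sys.argv)>2 else .0365
yaw=2*np.arctan2(s['tcp_rot'][1],s['tcp_rot'][0]); u=np.array([np.cos(yaw),np.sin(yaw)])
for d in imaging.trace('tin','wrist')[:2]:
    x0=[*(s['ee_pos'][:2]+.046*u),yaw]
    if not 150<np.mean(np.nonzero(d['mask'])[1])<480: continue
    m=d['mask'].copy()
    f=lambda p: hull_cost(cyl(p[0],p[1],g,p[2]),m,i,2)
    o=minimize(f,x0,method='Nelder-Mead',options=dict(initial_simplex=np.array([x0,*(np.array(x0)+np.diag([.01,.01,.1]))])))
    dd=o.x[:2]-s['ee_pos'][:2]; e=o.x[:2]-[.5175,-.069]
    print('tin',np.round(o.x,4),round(o.fun,3),'ahead of TCP %.1f mm'%(dd@u*1e3),'h %.1f lat %.1f relyaw %.3f'%(e@[np.cos(.17),-np.sin(.17)]*1e3,e@[np.sin(.17),np.cos(.17)]*1e3,o.x[2]+.17),d['box'])
E
python3 look.py
```

```text
4.6 [ 0.4118 -0.0428  0.0447] [-0.6  0.4  0.2]
tin [ 0.4571 -0.0553 -0.2655] 0.047 ahead of TCP 47.1 mm h -61.8 lat 3.3 relyaw -0.095 [107.9, 74.1, 524.1, 294.9]
```

Run:
```python
import numpy as np
c=np.array([.4571,-.0553]); psi=lambda s:min(-.26+.09*s/.06,-.17); u=lambda p:np.array([np.cos(p),np.sin(p)])
t0=c-.046*u(-.26); pr=t0
for k in range(1,131):
    s=k*.0015; c=c+.0015*u(psi(s-.00075)); t=c-.046*u(psi(s))
    if k%10==0:
        h=(c-[.5175,-.069])@u(-.17); print(k,'h %.1f'%(h*1e3),np.round((t-t0)*1e3,1),round(psi(s)+.26,4),'z',round(max(0,.141*h+.0004)*1e3,1))
```

```text
10 h -46.9 [14.3 -4.7] 0.0225 z 0.0
20 h -31.9 [28.7 -9.1] 0.045 z 0.0
30 h -16.9 [ 43.1 -13.1] 0.0675 z 0.0
40 h -1.9 [ 57.7 -16.8] 0.09 z 0.1
50 h 13.1 [ 72.5 -19.4] 0.09 z 2.2
60 h 28.1 [ 87.3 -21.9] 0.09 z 4.4
70 h 43.1 [102.1 -24.5] 0.09 z 6.5
80 h 58.1 [116.9 -27. ] 0.09 z 8.6
90 h 73.1 [131.6 -29.5] 0.09 z 10.7
100 h 88.1 [146.4 -32.1] 0.09 z 12.8
110 h 103.1 [161.2 -34.6] 0.09 z 14.9
120 h 118.1 [176.  -37.1] 0.09 z 17.0
130 h 133.1 [190.8 -39.7] 0.09 z 19.2
```

Call:
{"api": "play_rows", "payload": {
  "plan": [
    [[0.05,0.0014,-0.0005,0,0.002],[0.05,0.0029,-0.0009,0,0.0045],[0.05,0.0043,-0.0014,0,0.007],[0.05,0.0057,-0.0019,0,0.009],[0.05,0.0072,-0.0023,0,0.011],[0.05,0.0086,-0.0028,0,0.0135],[0.05,0.01,-0.0033,0,0.016],[0.05,0.0115,-0.0038,0,0.018],[0.05,0.0129,-0.0042,0,0.02],[0.05,0.0143,-0.0047,0,0.0225],[0.05,0.0158,-0.0051,0,0.025],[0.05,0.0172,-0.0056,0,0.027],[0.05,0.0187,-0.006,0,0.029],[0.05,0.0201,-0.0065,0,0.0315],[0.05,0.0215,-0.0069,0,0.034],[0.05,0.023,-0.0073,0,0.036],[0.05,0.0244,-0.0078,0,0.038],[0.05,0.0259,-0.0082,0,0.0405],[0.05,0.0273,-0.0087,0,0.043],[0.05,0.0287,-0.0091,0,0.045]]
  ]
}}

```text
clock: 6.37
ee_pos: [0.4404, -0.0519, 0.0447]
tcp_rot: [3.123, -0.337, -0.0]
force: [0.1, 0.1, 0.1]
finger_gap: 0.0501
grasp_force: 0.1
```

```bash
python3 look.py w2
```

```text
6.37 [ 0.4404 -0.0519  0.0447] [0.1 0.1 0.1]
tin [ 0.4879 -0.0635 -0.2658] 0.038 ahead of TCP 48.8 mm h -30.1 lat 0.4 relyaw -0.096 [111.7, 61.2, 528.8, 292.5]
```

View pics/w2.png

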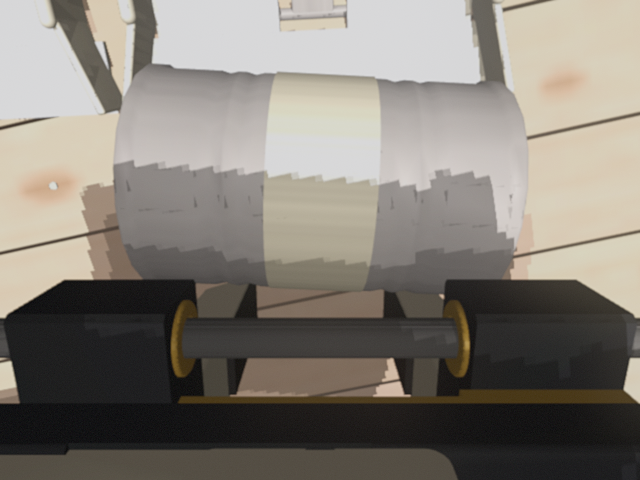

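The wrist view shows the tin from (115,70) to (527,290), about to enter the mouth. Its centre line is near the slot's (313,14), and it's still about 0.095 rad skew to the lane. I'll widen the fingers and push mainly at the lagging right end.

Call:
{"api": "play_rows", "payload": {
  "plan": [
    [[0.054,0.0014,-0.0006,0,0.0025],[0.058,0.0028,-0.0012,0,0.005],[0.062,0.0043,-0.0018,0,0.0075],[0.064,0.0057,-0.0024,0,0.01],[0.064,0.0071,-0.003,0,0.0125],[0.064,0.0085,-0.0035,0,0.015],[0.064,0.0099,-0.004,0,0.0175],[0.064,0.0114,-0.0045,0,0.02],[0.064,0.0128,-0.005,0,0.0225],[0.064,0.0142,-0.0055,0,0.025],[0.064,0.0157,-0.006,0,0.0275],[0.064,0.0171,-0.0065,0,0.03],[0.064,0.0185,-0.007,0,0.0325],[0.064,0.02,-0.0076,0,0.035],[0.064,0.0214,-0.0082,0,0.0375],[0.064,0.0228,-0.0087,0,0.04],[0.064,0.0243,-0.0093,0,0.0425],[0.064,0.0257,-0.0098,0,0.045],[0.064,0.0272,-0.0103,0,0.045],[0.064,0.0286,-0.0108,0,0.045]]
  ]
}}

```text
clock: 8.13
ee_pos: [0.469, -0.0627, 0.0447]
tcp_rot: [3.13, -0.267, -0.0]
force: [-4.2, 2.9, 3.7]
finger_gap: 0.0641
grasp_force: 3.0
```

```bash
python3 look.py w3
```

```text
8.13 [ 0.469  -0.0627  0.0447] [-4.2  2.9  3.7]
tin [ 0.5149 -0.0736 -0.1803] 0.036 ahead of TCP 47.1 mm h -1.8 lat -4.9 relyaw -0.010 [121.2, 74.5, 533.6, 295.7]Traceback (most recent call last):
  File "look.py", line 14, in <module>
    o=minimize(f,x0,method='Nelder-Mead',options=dict(initial_simplex=np.array([x0,*(np.array(x0)+np.diag([.01,.01,.1]))])))
    res = _minimize_neldermead(fun, x0, args, callback, bounds=bounds,
                               **options)
    fsim[k] = func(sim[k])
              ~~~~^^^^^^^^
    fx = function(np.copy(x), *(wrapper_args + args))
  File "look.py", line 13, in <lambda>
    f=lambda p: hull_cost(cyl(p[0],p[1],g,p[2]),m,i,2)
                ~~~~~~~~~^^^^^^^^^^^^^^^^^^^^^^^^^^^^^
  File "h.py", line 17, in hull_cost
    return np.sum(a!=mm)/np.sum(mm)
                  ^^^^^
ValueError: operands could not be broadcast together with shapes (270,856) (0,856)
```

View pics/w3.png

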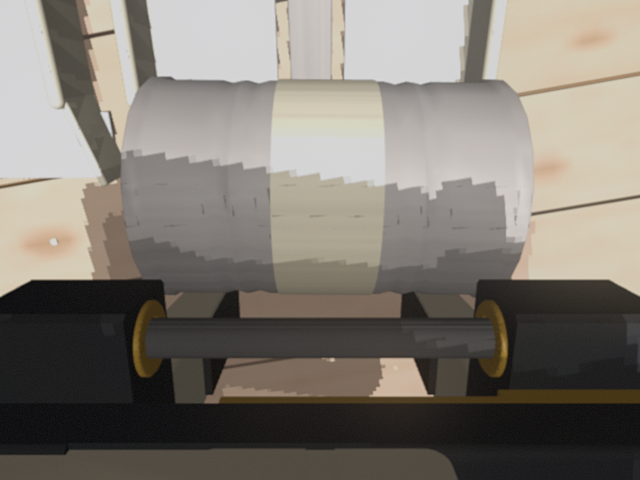

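The tin is now square to the lane (−0.01 rad) but about 5 mm right of the middle. The band is at x≈328 and the slot at 311, and the tin touches the right splay with about 5 N. I'll go on up the lane, easing it to the left.

Call:
{"api": "play_rows", "payload": {
  "plan": [
    [[0.064,0.0015,-0.0001,0.0002,0.003],[0.064,0.003,-0.0002,0.0004,0.006],[0.064,0.0045,-0.0003,0.0006,0.009],[0.064,0.006,-0.0004,0.0008,0.012],[0.064,0.0075,-0.0005,0.001,0.015],[0.064,0.009,-0.0006,0.0012,0.018],[0.064,0.0105,-0.0007,0.0014,0.021],[0.064,0.012,-0.0008,0.0016,0.024],[0.064,0.0135,-0.001,0.0018,0.026],[0.064,0.015,-0.0012,0.002,0.028]]
  ]
}}

```text
clock: 9.07
ee_pos: [0.4841, -0.0639, 0.0468]
tcp_rot: [3.134, -0.223, -0.0]
force: [-2.0, 1.1, 1.9]
finger_gap: 0.064
grasp_force: 1.2
```

```bash
sed -i "s/trace('tin','wrist')\[:2\]/trace('tin','wrist')[:1]/" look.py; python3 look.py w4 .039
```

```text
9.07 [ 0.4841 -0.0639  0.0468] [-2.   1.1  1.9]
tin [ 0.5306 -0.0765 -0.175 ] 0.039 ahead of TCP 47.8 mm h 14.1 lat -5.1 relyaw -0.005 [129.8, 67.5, 545.7, 294.2]
```

Call:
{"api": "play_rows", "payload": {
  "plan": [
    [[0.064,0.0015,-0.0002,0.0002,0],[0.064,0.003,-0.0004,0.0004,0],[0.064,0.0044,-0.0007,0.0006,0],[0.064,0.0059,-0.0009,0.0008,0],[0.064,0.0074,-0.0012,0.001,0],[0.064,0.0089,-0.0014,0.0012,0],[0.064,0.0104,-0.0017,0.0014,0],[0.064,0.0118,-0.0019,0.0017,0],[0.064,0.0133,-0.0022,0.0019,0],[0.064,0.0148,-0.0025,0.0021,0],[0.064,0.0163,-0.0027,0.0023,0],[0.064,0.0178,-0.003,0.0025,0],[0.064,0.0192,-0.0032,0.0027,0],[0.064,0.0207,-0.0035,0.0029,0],[0.064,0.0222,-0.0037,0.0031,0],[0.064,0.0237,-0.004,0.0034,0],[0.064,0.0252,-0.0042,0.0036,0],[0.064,0.0266,-0.0045,0.0038,0],[0.064,0.0281,-0.0048,0.004,0],[0.064,0.0296,-0.005,0.0042,0]]
  ]
}}

```text
clock: 10.83
ee_pos: [0.5135, -0.0689, 0.0509]
tcp_rot: [3.134, -0.223, -0.001]
force: [-3.4, -0.3, 2.5]
finger_gap: 0.0639
grasp_force: 1.7
```

```bash
python3 look.py w5 .043
```

```text
10.83 [ 0.5135 -0.0689  0.0509] [-3.4 -0.3  2.5]
tin [ 0.5593 -0.0815 -0.1564] 0.039 ahead of TCP 47.1 mm h 43.3 lat -5.2 relyaw 0.014 [130.6, 74.1, 546.7, 294.4]
```

Call:
{"api": "play_rows", "payload": {
  "plan": [
    [[0.064,0.0015,-0.0002,0.0002,0],[0.064,0.003,-0.0004,0.0004,0],[0.064,0.0044,-0.0007,0.0006,0],[0.064,0.0059,-0.0009,0.0008,0],[0.064,0.0074,-0.0012,0.001,0],[0.064,0.0089,-0.0014,0.0012,0],[0.064,0.0104,-0.0017,0.0014,0],[0.064,0.0118,-0.0019,0.0017,0],[0.064,0.0133,-0.0022,0.0019,0],[0.064,0.0148,-0.0025,0.0021,0],[0.064,0.0163,-0.0027,0.0023,0],[0.064,0.0178,-0.003,0.0025,0],[0.064,0.0192,-0.0032,0.0027,0],[0.064,0.0207,-0.0035,0.0029,0],[0.064,0.0222,-0.0037,0.0031,0],[0.064,0.0237,-0.004,0.0034,0],[0.064,0.0252,-0.0042,0.0036,0],[0.064,0.0266,-0.0045,0.0038,0],[0.064,0.0281,-0.0048,0.004,0],[0.064,0.0296,-0.005,0.0042,0]]
  ]
}}

```text
clock: 12.6
ee_pos: [0.5433, -0.0739, 0.0551]
tcp_rot: [3.134, -0.223, -0.0]
force: [-2.6, 0.7, 2.0]
finger_gap: 0.0641
grasp_force: 1.2
```

```bash
python3 look.py w6 .0475
```

```text
12.6 [ 0.5433 -0.0739  0.0551] [-2.6  0.7  2. ]
tin [ 0.5891 -0.0863 -0.1585] 0.042 ahead of TCP 47.1 mm h 73.5 lat -4.9 relyaw 0.012 [130.1, 71.3, 548.2, 294.8]
```

View pics/w6.png

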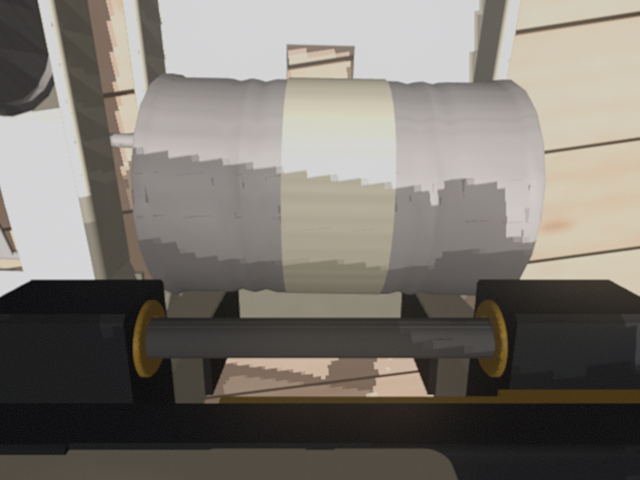

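The tin is square in the lane, in contact with both fingers, with its band at (338,185), and it's about 60 mm short of the seat. I'll carry on at the same slow pace.

Call:
{"api": "play_rows", "payload": {
  "plan": [
    [[0.064,0.0015,-0.0002,0.0002,0],[0.064,0.003,-0.0004,0.0004,0],[0.064,0.0044,-0.0007,0.0006,0],[0.064,0.0059,-0.0009,0.0008,0],[0.064,0.0074,-0.0012,0.001,0],[0.064,0.0089,-0.0014,0.0012,0],[0.064,0.0104,-0.0017,0.0014,0],[0.064,0.0118,-0.0019,0.0017,0],[0.064,0.0133,-0.0022,0.0019,0],[0.064,0.0148,-0.0025,0.0021,0],[0.064,0.0163,-0.0027,0.0023,0],[0.064,0.0178,-0.003,0.0025,0],[0.064,0.0192,-0.0032,0.0027,0],[0.064,0.0207,-0.0035,0.0029,0],[0.064,0.0222,-0.0037,0.0031,0],[0.064,0.0237,-0.004,0.0034,0],[0.064,0.0252,-0.0042,0.0036,0],[0.064,0.0266,-0.0045,0.0038,0],[0.064,0.0281,-0.0048,0.004,0],[0.064,0.0296,-0.005,0.0042,0]]
  ]
}}

```text
clock: 14.37
ee_pos: [0.573, -0.0789, 0.0593]
tcp_rot: [3.134, -0.223, 0.0]
force: [-1.6, 1.2, 1.3]
finger_gap: 0.0641
grasp_force: 1.1
```

```bash
python3 look.py w7 .0515
```

```text
14.37 [ 0.573  -0.0789  0.0593] [-1.6  1.2  1.3]
```

Call:
{"api": "play_rows", "payload": {
  "plan": [
    [[0.064,0.0015,-0.0002,0.0002,-0.002],[0.064,0.003,-0.0004,0.0004,-0.004],[0.064,0.0044,-0.0007,0.0006,-0.006],[0.064,0.0059,-0.0009,0.0008,-0.008],[0.064,0.0074,-0.0012,0.001,-0.01],[0.064,0.0089,-0.0014,0.0012,-0.012],[0.064,0.0104,-0.0017,0.0014,-0.014],[0.064,0.0118,-0.0019,0.0017,-0.016],[0.064,0.0133,-0.0022,0.0019,-0.018],[0.064,0.0148,-0.0025,0.0021,-0.02],[0.064,0.0163,-0.0027,0.0023,-0.022],[0.064,0.0178,-0.003,0.0025,-0.024],[0.064,0.0192,-0.0032,0.0027,-0.024],[0.064,0.0205,-0.0034,0.0029,-0.024],[0.064,0.0215,-0.0036,0.0031,-0.024],[0.064,0.0225,-0.0038,0.0032,-0.024],[0.064,0.0235,-0.004,0.0033,-0.024]]
  ]
}}

```text
clock: 15.88
ee_pos: [0.5964, -0.0829, 0.0627]
tcp_rot: [3.131, -0.261, 0.0]
force: [-1.0, -0.7, -0.4]
finger_gap: 0.0639
grasp_force: 0.3
```

```bash
python3 look.py w8 .0548
```

```text
15.88 [ 0.5964 -0.0829  0.0627] [-1.  -0.7 -0.4]
tin [ 0.6428 -0.095  -0.1619] 0.036 ahead of TCP 47.8 mm h 127.9 lat -4.4 relyaw 0.008 [125.2, 68.7, 538.7, 295.2]
```

Call:
{"api": "play_rows", "payload": {
  "plan": [
    [[0.064,0.0007,-0.0001,0.0001,0],[0.064,0.0014,-0.0002,0.0002,0],[0.064,0.0021,-0.0004,0.0003,0],[0.064,0.0028,-0.0005,0.0004,0],[0.064,0.0035,-0.0006,0.0005,0],[0.064,0.0042,-0.0007,0.0006,0],[0.064,0.0049,-0.0008,0.0007,0]]
  ]
}}

```text
clock: 16.57
ee_pos: [0.6005, -0.0835, 0.0633]
tcp_rot: [-3.131, 0.26, 0.003]
force: [-3.6, 1.6, 2.5]
finger_gap: 0.0637
grasp_force: 1.8
```

Call:
{"api": "play_rows", "payload": {
  "plan": [
    [[0.064,0.0006,-0.0001,0.0001,0],[0.064,0.0012,-0.0002,0.0002,0],[0.064,0.0018,-0.0003,0.0003,0],[0.064,0.0024,-0.0004,0.0003,0]]
  ]
}}

```text
clock: 16.9
ee_pos: [0.6035, -0.0841, 0.0637]
tcp_rot: [3.131, -0.261, -0.0]
force: [-5.4, 0.5, 4.2]
finger_gap: 0.0641
grasp_force: 2.6
```

Call:
{"api": "play_rows", "payload": {
  "plan": [
    [[0.064,0.0006,-0.0001,0.0001,0],[0.064,0.0012,-0.0002,0.0001,0],[0.064,0.0018,-0.0003,0.0001,0],[0.064,0.0018,-0.0003,0.0001,0]]
  ]
}}

```text
clock: 17.23
ee_pos: [0.6037, -0.0841, 0.0636]
tcp_rot: [-3.13, 0.261, 0.007]
force: [-9.5, 1.3, 6.4]
finger_gap: 0.0639
grasp_force: 4.6
```

```bash
python3 look.py w9 .0555
python3 - <<'E'
from workcell import imaging
import cv2
im=imaging.get_image('scene')[205:325,240:420,::-1]
cv2.imwrite('pics/scene2.png',cv2.resize(im,None,fx=4,fy=4,interpolation=cv2.INTER_CUBIC))
E
```

```text
17.23 [ 0.6037 -0.0841  0.0636] [-9.5  1.3  6.4]
```

View pics/w9.png

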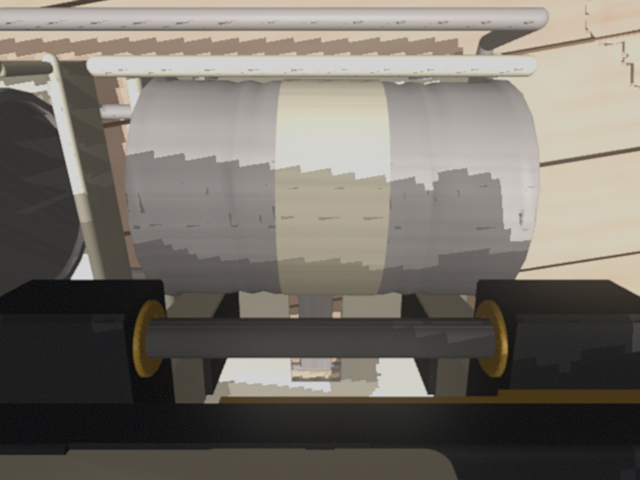

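The tin's top edge is close against the stop plate (row ~75), and the tongue strip shows under its near side at (316,305). Force is rising with no further travel. I'll press slightly more, then back off a little, slowly, to check that it's latched.

Call:
{"api": "play_rows", "payload": {
  "plan": [
    [[0.064,0.0006,-0.0001,0,0],[0.064,0.0012,-0.0002,0,0],[0.064,0.0012,-0.0002,0,0],[0.064,0.0012,-0.0002,0,0]]
  ]
}}

```text
clock: 17.72
ee_pos: [0.6038, -0.0841, 0.0635]
tcp_rot: [-3.13, 0.26, 0.01]
force: [-13.5, 1.2, 9.4]
finger_gap: 0.0639
grasp_force: 6.5
```

Call:
{"api": "play_rows", "payload": {
  "plan": [
    [[0.064,-0.001,0.0002,0,0],[0.064,-0.002,0.0003,0,0],[0.064,-0.003,0.0005,0,0],[0.064,-0.004,0.0007,0,0],[0.064,-0.005,0.0008,0,0],[0.064,-0.006,0.001,0,0],[0.064,-0.007,0.0012,0,0],[0.064,-0.008,0.0013,0,0]]
  ]
}}

```text
clock: 18.38
ee_pos: [0.5987, -0.0833, 0.0638]
tcp_rot: [3.131, -0.261, 0.001]
force: [-0.4, -0.2, -0.6]
finger_gap: 0.0642
grasp_force: 0.0
```

```bash
python3 look.py w10 .0555
```

```text
18.38 [ 0.5987 -0.0833  0.0638] [-0.4 -0.2 -0.6]
tin [ 0.6461 -0.0957 -0.1649] 0.036 ahead of TCP 48.8 mm h 131.3 lat -4.5 relyaw 0.005 [124.0, 69.6, 541.9, 290.1]
```

View pics/w10.png

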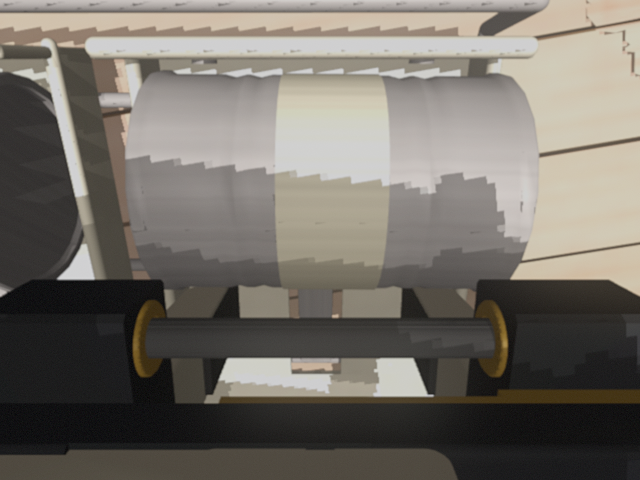

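After a 5 mm retreat the tin has moved back about 3 mm from the stop and seems to have lost contact, perhaps because it's resting on the tongue. I'll retreat 2 mm more and compare.

Call:
{"api": "play_rows", "payload": {
  "plan": [
    [[0.064,-0.0007,0.0001,0,0],[0.064,-0.0014,0.0002,0,0],[0.064,-0.002,0.0003,0,0],[0.064,-0.002,0.0003,0,0]]
  ]
}}

```text
clock: 18.82
ee_pos: [0.5964, -0.0829, 0.0637]
tcp_rot: [3.131, -0.261, -0.0]
force: [-0.4, 1.0, 0.5]
finger_gap: 0.0638
grasp_force: 0.0
```

```bash
python3 look.py w11 .0555
python3 - <<'E'
import cv2,numpy as np
from h import *
from workcell import r
# loaded tin / tin position from top view for comparison of seat
for c,l in (('top','tin'),('top','loaded_tin')):
    imaging.get_image(c)
    for d in imaging.trace(l,c): print(l,d['confidence'],d['box'])
E
```

```text
18.82 [ 0.5964 -0.0829  0.0637] [-0.4  1.   0.5]
tin [ 0.6459 -0.0955 -0.1708] 0.039 ahead of TCP 50.9 mm h 131.0 lat -4.4 relyaw -0.001 [124.3, 61.0, 539.9, 285.8]
tin 0.91 [235.2, 334.3, 286.8, 369.2]
tin 0.69 [308.9, 136.7, 358.2, 188.3]
loaded_tin 0.67 [265.9, 209.5, 311.7, 245.9]
```

Call:
{"api": "play_rows", "payload": {
  "plan": [
    [[0.064,-0.001,0.0002,0,0],[0.064,-0.002,0.0003,0,0],[0.064,-0.003,0.0005,0,0],[0.064,-0.004,0.0007,0,0],[0.064,-0.005,0.0008,0,0],[0.064,-0.007,0.0012,0,0],[0.064,-0.009,0.0015,0,0],[0.064,-0.012,0.002,0,0],[0.064,-0.015,0.0025,0,0],[0.064,-0.015,0.0025,0,0]]
  ]
}}

```text
clock: 19.95
ee_pos: [0.5808, -0.0803, 0.0637]
tcp_rot: [-3.131, 0.261, 0.001]
force: [-0.2, 0.7, 0.5]
finger_gap: 0.0638
grasp_force: 0.0
```

```bash
python3 look.py w12 .0555
```

```text
19.95 [ 0.5808 -0.0803  0.0637] [-0.2  0.7  0.5]Traceback (most recent call last):
  File "look.py", line 14, in <module>
    o=minimize(f,x0,method='Nelder-Mead',options=dict(initial_simplex=np.array([x0,*(np.array(x0)+np.diag([.01,.01,.1]))])))
    res = _minimize_neldermead(fun, x0, args, callback, bounds=bounds,
                               **options)
    fsim[k] = func(sim[k])
              ~~~~^^^^^^^^
    fx = function(np.copy(x), *(wrapper_args + args))
  File "look.py", line 13, in <lambda>
    f=lambda p: hull_cost(cyl(p[0],p[1],g,p[2]),m,i,2)
                ~~~~~~~~~^^^^^^^^^^^^^^^^^^^^^^^^^^^^^
  File "h.py", line 17, in hull_cost
    return np.sum(a!=mm)/np.sum(mm)
                  ^^^^^
ValueError: operands could not be broadcast together with shapes (828,842) (0,842)
```

View pics/w12.png

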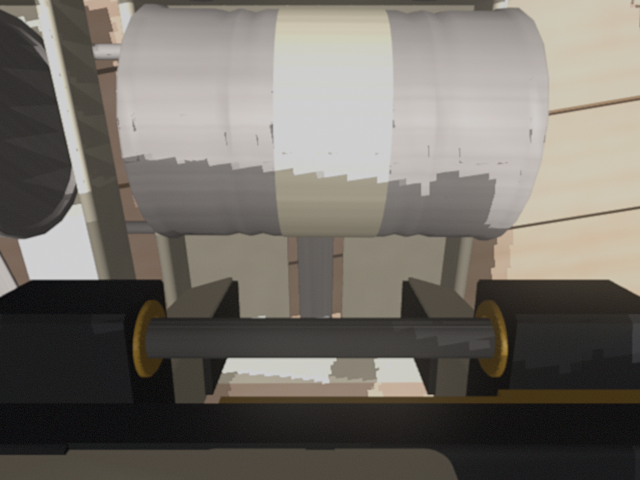

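The tin stays up at the seat, and the tongue stands behind it at (316,275). I've now used all my picture views, so the last checks will be numeric. Withdrawing.

Call:
{"api": "play_rows", "payload": {
  "plan": [
    [[0.064,-0.008,0.0015,0.005,0],[0.064,-0.02,0.0035,0.02,0],[0.064,-0.035,0.006,0.045,0],[0.064,-0.055,0.009,0.075,0],[0.064,-0.075,0.0125,0.105,0],[0.064,-0.09,0.015,0.13,0],[0.064,-0.1,0.017,0.15,0],[0.064,-0.1,0.017,0.15,0],[0.064,-0.1,0.017,0.15,0],[0.064,-0.1,0.017,0.15,0],[0.064,-0.1,0.017,0.15,0],[0.064,-0.1,0.017,0.15,0]]
  ]
}}

```text
clock: 21.05
ee_pos: [0.4813, -0.0634, 0.2125]
tcp_rot: [-3.13, 0.261, 0.004]
force: [-0.2, -0.5, 0.2]
finger_gap: 0.064
grasp_force: 0.0
```

Run:
```python
from h import *
from workcell import r
s=r.sense(); i=wrist_info(s); im=imaging.get_image('wrist'); print(s['clock'],s['ee_pos'],s['force'])
for cam,inf in (('wrist',i),('top',CI['top'])):
    if cam=='top': imaging.get_image('top')
    for l in ('tin','loaded_tin'):
        for d in imaging.trace(l,cam):
            mv,mu=np.nonzero(d['mask']); g=ground((mu.mean(),mv.mean()),inf,.06)
            e=g[:2]-[.5175,-.069]; print(cam,l,round(d['confidence'],2),np.round(d['box']),'h %.0f lat %.0f'%(e@[np.cos(.17),-np.sin(.17)]*1e3,e@[np.sin(.17),np.cos(.17)]*1e3))
```

```text
21.05 [ 0.48128142 -0.06340273  0.21246018] [-0.20233843 -0.53135574  0.18994613]
wrist tin 0.7 [233.   0. 419.  22.] h 100 lat -5
wrist loaded_tin 0.66 [  0.   0. 178.  21.] h 99 lat 142
top tin 0.84 [312. 142. 358. 191.] h 311 lat 71
top tin 0.75 [329. 220. 377. 255.] h 130 lat -3
top tin 0.6 [235. 337. 286. 368.] h -169 lat 179
top loaded_tin 0.56 [262. 213. 313. 247.] h 129 lat 154
top loaded_tin 0.19 [258. 210. 318. 285.] h 60 lat 152
```

```bash
python3 -c "
from workcell import r
print(r.job_done())"
```

```text
the job is handed in; nothing more can be done
None
```

I pushed the tin up the empty lane to the stop and handed the job in at about 21 s; it now rests latched behind the raised tongue, about 3 mm off the stop and level with the loaded tin, and I viewed 11 pictures, one over the limit of 10.

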